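Third hand: hold a latch bracket against a sprung stop

ROBOT

A 7-joint arm with a two-finger parallel gripper is mounted at the origin on a cart in front of the work surface, level with it; the furniture and walls round the work are solid. World frame = base frame: x ahead of the robot, y to its left, z up, the work surface at z = 0. Lengths are in m, angles in rad, forces in N, time in s.
With the tool pointing down it reaches from about 0.4 to 0.85 m from the base axis. Payload 4.5 kg.
Tool frame: the origin (TCP) lies at the very end of the fingers, on their centre line; the grasp point (between the pads) lies 19 mm behind it (r.grip_depth is the z of the grasp point in the tool frame, in m); z points along the fingers, y is the line along which they close (so a half turn about z gives the same grasp; the last joint's range is limited). The gripper opens to 88 mm and grips with 3 to 60 N. Pads are 18 mm wide; open, the fingers measure 123 mm over their backs; the gripper's body (75 mm by 187 mm) begins 45 mm behind the grasp point.
Start: joints at [-1.191, 0.689, -0.195, 1.565, 0.157, 0.902, -0.215], TCP at [0.212, 0.588, 0.239] pointing down, gripper open.
Joint ranges: [-3.01, 3.01], [-0.46, 2.08], [-1.47, 1.51], [0.13, 2.56], [-1, 4.14], [0.04, 2.09], [-2.66, 2.66]. Speed limits (rad/s): [2.57, 2.57, 3.14, 3.14, 3.14, 3.14, 3.14].

INTERFACE

Orientations are given as a unit quaternion [x, y, z, w].
In Python, from plant import r gives the robot as it stands.
- The arm moves only by the shell command python3 steer.py 'ROWS' [FORCE]. ROWS is a JSON list of rows, 1 to 10 of them, each of 7 numbers: the opening from 0.0 (shut) to 1.0 (fully open), then dx, dy, dz in m, then a rotation vector rx, ry, rz in rad; each row is the pose to reach, as a shift and turn from the pose commanded when the command began, along the tool's axes at that moment; what a row does not reach only later rows make up. A row lasts 1/10 s, in which the tool goes at most 0.05 m and 0.15 rad, less where a joint would pass 70% of its speed; a pose out of reach is approached as far as the arm can. The fingers move at their own pace and stop on an object; FORCE is the grip in N (left out, the last holds). Time passes only in rows, so rows that do not move let the fingers close. It prints the time, the measured TCP pose, the force, the opening and the grip force at its end.
- r.get_state(): the state, without advancing time (a new reading comes with each control period).
- r.snapshot(name): name is "scene" or "top" or "wrist"; returns the picture (480x640x3 uint8, red, green, blue); there is no depth.
- r.camera_params(name): a dict with "fx", "fy", "cx", "cy" (pixels), "rvec" (rotation vector, rad) and "tvec" (3), from world to camera coordinates, as OpenCV has them. Camera axes: x right, y down, z forward; pixel columns grow to the right and rows downward; lengths in m; the calibration is good to about 2 mm. A picture is of the moment at which its call begins: read the wrist's pose just before it. camera_params takes no time and is no camera call; for the wrist camera it gives the pose at the moment of the call.
- r.finish_job(): hands the job in; it is judged then, once.
The state is a dict: "clock": time; "q": joint angles; "qd": joint speeds; "joint_torque": joint torques, N m; "tool_pos": TCP position; "eef_rot": TCP orientation; "contact_force": force on the tool from outside, world axes, zero at the start; "moment": the same for the moment, N m; "opening": opening from 0.0 (shut) to 1.0 (fully open); "finger_force": force on a finger pad.
Only numpy, scipy, OpenCV 4.12 (cv2) and the standard library are available. Lean on these libraries where they do the work, as an engineer would, in place of code of your own. Each camera call takes 0.05 s, during which the arm holds its last target. There are 200 camera calls.

TASK

Pick up the grey latch bracket and lay it flat on the jig's plate, its long side flush along the low fence and its tall-block end facing the sprung stop. Slide it along the fence into the stop and keep pushing with a steady 10 N or so, which sinks the stop about 10 mm (stay well clear of bottoming it), for three seconds or more so that a colleague can drive the screws. Finish while still holding it there with the gripper, and leave the other things on the worktop where they are.

Things in the scene. Friction and masses are not known exactly. Their poses are not given: they have to be found in the camera images.
- bracket: grey latch bracket, 0.12 kg. Origin: centre of underside; y lengthwise. mm: base slab x -25..25, y -57..62, z 0..12; on it at the +y end the tall block to grip, x -25..25, y 28..58, z 12..52; at the -y end a rib x 2..22, y -48..3, to z 42, a post at x -14, y -18 (radius 7, to z 42) and a low block y -62..-42, to z 32. 25 mm are free between tall block and rib
- bracket_nose (a point): point on the bracket's underside at the middle of its tall-block end, 62 mm from its origin along the bracket's +y: the end face (z 0..12 mm) that meets the stop
- jig: assembly jig, fixed: dark steel plate 120 (x) x 280 (y) mm, top at z 10 mm. Origin: centre of its underside. The sprung stop is at its +y end, with an aluminium guide block behind it, x -38..38, y 101..131 mm, top at z 26 mm. A bracket seated flush on the fence has its y along jig +y and its origin at jig x +5, z 10 mm
- fence (a point): middle of the top edge of the fence's face. The fence is a low aluminium bar along the jig's +x side: its face is the plane jig x = +30 mm and looks to -x; it spans jig y -125..50 mm, top at z 24 mm. The point's axes are the jig's
- stop_head: the steel head of the sprung stop, 56 (x) x 12 (y) x 12 (z) mm, on two spring rods. Origin: in the plane of its face that looks to jig -y, at the height of the jig's underside; unpressed it lies at jig x 0, y +60 mm. The head spans z 12..24 mm above the worktop
- stop (a joint): how far the stop is pushed in along jig +y, m: 0 at rest, springs back; stiffness 1 N per mm (10 mm = 10 N), bottoms at 0.024
- thermostat_1: small disc thermostat with two upright blades, 25x52x24 mm, loose; origin: centre of its underside. A bystander
- switch_1: small white plunger switch, 60x30x18 mm, loose; origin: centre of its underside. A bystander
- wheel: black idler pulley lying flat, 80 across, 21 high mm, loose; origin: centre of its underside. A bystander
- pliers: pliers with red grips, 182x58x13 mm, loose; origin: centre of its underside. A bystander
- ratchet_1: steel ratchet handle, 186x33x26 mm, loose; origin: centre of its underside. A bystander
- roller: black drum roller, 63 across, 32 high mm, loose; origin: centre of its underside. A bystander
- spool: solder spool, 50 across, 36 high mm, loose; origin: centre of its underside. A bystander

How it is judged:
By the outcome, as a careful person would: the job done as asked, in the order asked, and still so for the second after the job is handed in, while the arm keeps its last pose, push and grip.
It also fails if it takes over 58 s, if anything falls off the work surface, if the arm or the gripper's body presses on something with over 40 N, if the wrist force passes 120 N, or if a joint passes its speed limit or range.

## Working session

There is one attempt and no reset: what is moved stays moved. The work goes in short steps, Python scripts to look and compute and a shell command to move; the robot and the scene stay as the last step left them, time stands still between calls to the robot, and variables do not carry over. Pictures are saved under pics/ and viewed, at most 13 in all, crops included, and the job is handed in when it is done.

```bash
ls; mkdir -p pics
python3 - <<'E'
from plant import r
import cv2
print(r.get_state())
for n in ["scene","top"]:
    im=r.snapshot(n); cv2.imwrite(f"pics/{n}0.png",im[:,:,::-1]); print(n,r.camera_params(n))
E
```

```text
pics
plant.py
steer.py
{'clock': 0.0, 'q': array([-1.19120357,  0.68999277, -0.19451041,  1.56633561,  0.1573014 ,
        0.90252247, -0.21510483]), 'qd': array([-0.00021215,  0.00072146,  0.00065988,  0.00226922,  0.00053791,
        0.00047232, -0.00060165]), 'joint_torque': array([-7.44747431e-04, -5.27554071e+01, -1.26679089e+00, -1.53425592e+01,
       -5.25124662e-02,  6.49346039e-03,  1.86396787e-04]), 'tool_pos': array([0.21167323, 0.58738547, 0.23790672]), 'eef_rot': array([ 1.71998428e-01,  9.85096782e-01, -9.28753436e-04, -9.05819234e-05]), 'contact_force': array([-0.63297586,  1.60027496, -0.06695585]), 'moment': array([-0.03099699, -0.05840896,  0.05806794]), 'finger_force': 0.0, 'opening': 0.9968252893475047}
scene {'fx': 449.12943740322845, 'fy': 449.12943740322845, 'cx': 326.2613025168867, 'cy': 240.71258043984363, 'rvec': array([ 1.00032389, -2.17285946,  1.2679677 ]), 'tvec': array([0.37885389, 0.23323417, 0.93006504])}
top {'fx': 520.5967569052099, 'fy': 520.5967569052099, 'cx': 312.6654186167511, 'cy': 235.5800370707738, 'rvec': array([ 2.13831474, -2.19166438,  0.16359379]), 'tvec': array([0.04030115, 0.53619763, 1.34472468])}
```

View pics/scene0.png

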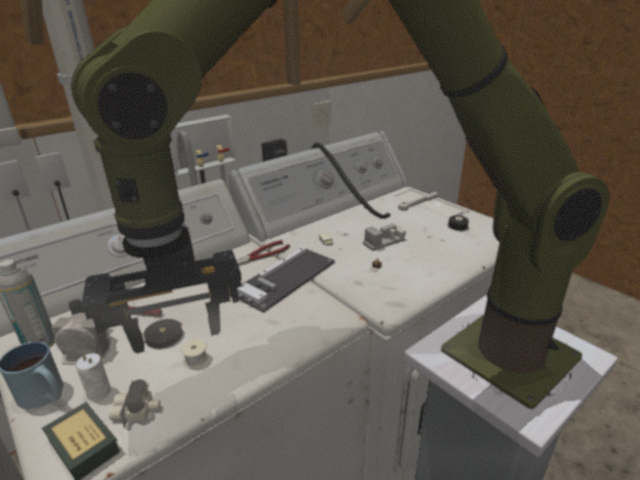

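View pics/top0.png

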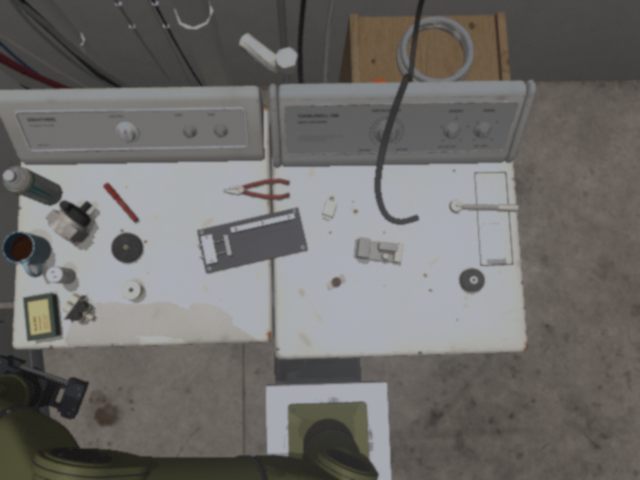

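The scene view shows the jig with its stop toward the gripper. In the top view the jig is at about (252,240), with the stop at its left end and the fence on its upper side. The bracket is at about (380,250), tall block on the left. I'll zoom in on both.

```bash
cat > h.py <<'E'
import numpy as np, cv2
from plant import r
from scipy.spatial.transform import Rotation as R
def ray(cp,uv):
    M=R.from_rotvec(cp["rvec"]).as_matrix(); o=-M.T@cp["tvec"]
    d=np.array([(uv[0]-cp["cx"])/cp["fx"],(uv[1]-cp["cy"])/cp["fy"],1.])
    return o,M.T@d
def on(cp,uv,z):
    o,d=ray(cp,uv); return o+d*(z-o[2])/d[2]
def tri(c1,u1,c2,u2):
    A=[];b=[]
    for c,u in((c1,u1),(c2,u2)):
        o,d=ray(c,u); d=d/np.linalg.norm(d); P=np.eye(3)-np.outer(d,d); A.append(P); b.append(P@o)
    return np.linalg.lstsq(np.vstack(A),np.hstack(b),rcond=None)[0]
def tool():
    s=r.get_state(); return np.array(s["tool_pos"]),R.from_quat(s["eef_rot"])
E
python3 - <<'E'
from h import *
im=cv2.imread("pics/top0.png")
cv2.imwrite("pics/crop1.png",cv2.resize(im[195:285,185:415],None,fx=3.4,fy=3.4,interpolation=cv2.INTER_CUBIC))
cp=r.camera_params("top")
for uv,z in [((363,248),.052),((380,250),.012),((197,221),.01),((300,208),.01),((307,252),.01),((206,272),.01)]: print(uv,on(cp,uv,z).round(4))
p,q=tool(); print(q.as_matrix().round(3)); c=r.camera_params("wrist"); o,d=ray(c,(320,240)); print(o,d, q.inv().apply(o-p), q.inv().apply(d),c["fx"])
E
```

```text
(363, 248) [ 0.499  -0.1031  0.052 ]
(380, 250) [ 0.4966 -0.1535  0.012 ]
(197, 221) [0.587  0.3369 0.01  ]
(300, 208) [0.6164 0.0589 0.01  ]
(307, 252) [0.4961 0.0429 0.01  ]
(206, 272) [0.4491 0.3128 0.01  ]
[[-0.941  0.339 -0.   ]
 [ 0.339  0.941 -0.002]
 [-0.    -0.002 -1.   ]]
[0.14967947 0.60996604 0.38334034] [ 0.23929104 -0.09947466 -0.96590465] [ 6.59843393e-02 -8.28085131e-05 -1.45358672e-01] [-0.25872237 -0.01090502  0.96595602] 360.49931544325574
```

View pics/crop1.png

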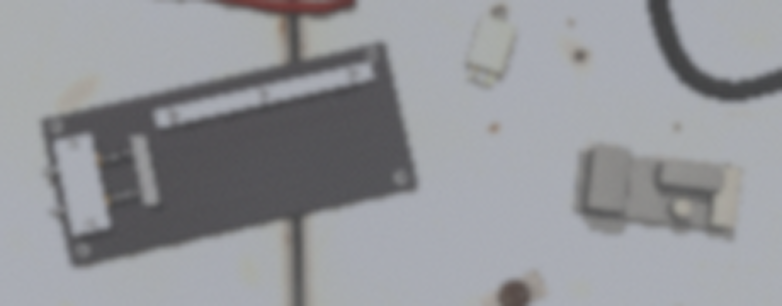

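The crop shows the jig yawed by roughly 10°, with its stop at the left end and the fence along the top edge. The bracket's tall block faces left and its rib is on the upper side, so it's already close to the orientation it needs. Next I'll move to a wrist view that covers both.

```bash
python3 steer.py '[[1,-0.04,-0.03,0,0,0,-0.05],[1,-0.08,-0.06,0,0,0,-0.1],[1,-0.12,-0.09,0,0,0,-0.15],[1,-0.16,-0.12,0,0,0,-0.2],[1,-0.2,-0.15,0,0,0,-0.25],[1,-0.24,-0.18,0,0,0,-0.3],[1,-0.28,-0.21,0,0,0,-0.35],[1,-0.32,-0.24,0,0,0,-0.4],[1,-0.36,-0.27,0,0,0,-0.4],[1,-0.4,-0.3,0,0,0,-0.4]]'
python3 steer.py '[[1,0,-0.03,0,0,0,0],[1,0,-0.03,0,0,0,0],[1,0,-0.03,0,0,0,0],[1,0,-0.03,0,0,0,0]]'
python3 - <<'E'
from h import *
import pickle
c=r.camera_params("wrist"); p,q=tool(); im=r.snapshot("wrist")
cv2.imwrite("pics/w1.png",im[:,:,::-1]); pickle.dump((c,p,q.as_quat()),open("w1.pkl","wb")); print(p,q.as_matrix().round(3))
E
```

```text
clock: 1.1
tool_pos: [0.4871, 0.1682, 0.2385]
eef_rot: [-0.027, 1.0, 0.0, -0.0]
contact_force: [0.9, 0.4, 0.7]
opening: 1.003
finger_force: 0.0
clock: 1.5
tool_pos: [0.4877, 0.142, 0.2388]
eef_rot: [-0.028, 1.0, 0.001, -0.0]
contact_force: [-0.6, 0.4, -0.4]
opening: 0.999
finger_force: 0.0
[0.48766905 0.14197177 0.23876206] [[-0.998 -0.057 -0.   ]
 [-0.057  0.998  0.001]
 [ 0.     0.001 -1.   ]]
```

View pics/w1.png

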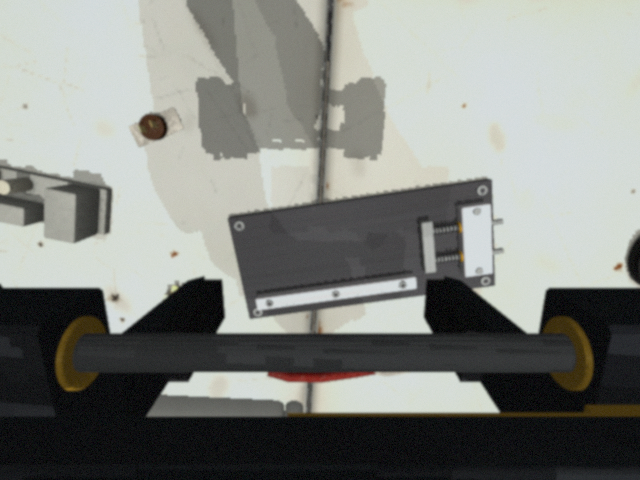

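The wrist view has image right as +y and image up as −x. The jig plate runs from (230,215) to (490,285), the fence is the white bar from (255,305) to (416,280), and the stop head is at (427,246). The bracket is cut off at the left (tall block near 75,210). I'll take a second view further toward −y and +x.

```bash
python3 steer.py '[[1,-0.01,-0.04,0,0,0,0],[1,-0.02,-0.08,0,0,0,0],[1,-0.03,-0.12,0,0,0,0],[1,-0.04,-0.15,0,0,0,0],[1,-0.04,-0.15,0,0,0,0],[1,-0.04,-0.15,0,0,0,0]]'
python3 - <<'E'
from h import *
import pickle
c=r.camera_params("wrist"); p,q=tool(); im=r.snapshot("wrist")
cv2.imwrite("pics/w2.png",im[:,:,::-1]); pickle.dump((c,p,q.as_quat()),open("w2.pkl","wb")); print(p,q.as_matrix().round(3))
E
```

```text
clock: 2.15
tool_pos: [0.5363, -0.0062, 0.2386]
eef_rot: [-0.027, 1.0, 0.001, 0.0]
contact_force: [-1.4, 0.4, -0.2]
opening: 0.998
finger_force: 0.0
[ 0.53626061 -0.00619344  0.23863268] [[-0.998 -0.055  0.   ]
 [-0.055  0.998  0.001]
 [-0.     0.001 -1.   ]]
```

View pics/w2.png

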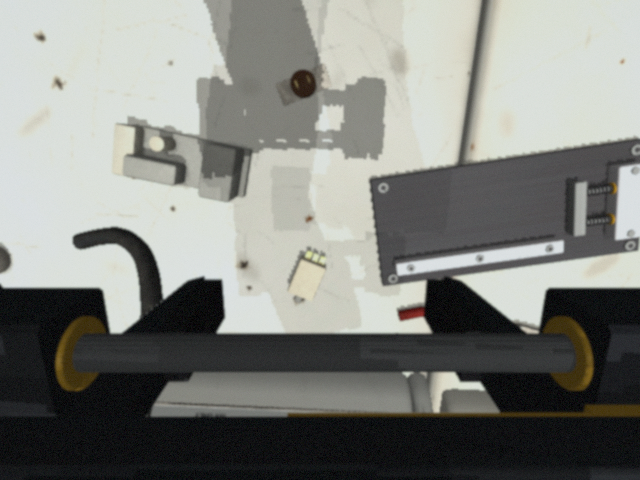

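The second view shows the bracket whole: slab from (115,125) to (250,150), tall-block top near (222,175), and rib at (155,170) on the +x side. The jig is also visible, with its fence from (397,268) to (563,245) and the stop head at (578,208). I'll extract blobs in both views and enlarge the bracket.

Run:
```python
from h import *
import pickle
for n,rois in (("w1",{"fence":(245,265,425,318),"stop":(412,215,445,278)}),("w2",{"fence":(388,232,572,280),"stop":(563,172,592,242)})):
    g=cv2.cvtColor(cv2.imread(f"pics/{n}.png"),cv2.COLOR_BGR2GRAY); c=pickle.load(open(n+".pkl","rb"))[0]
    for k,(a,b,e,f) in rois.items():
        s=g[b:f,a:e]; t,m=cv2.threshold(s,0,255,cv2.THRESH_OTSU)
        if k=="fence": m[s>0]=m[s>0]
        cs,_=cv2.findContours(m,cv2.RETR_EXTERNAL,cv2.CHAIN_APPROX_NONE)
        for q in sorted(cs,key=cv2.contourArea)[-3:]:
            if cv2.contourArea(q)<100: continue
            bx=cv2.boxPoints(cv2.minAreaRect(q+[a,b])); print(n,k,t,cv2.contourArea(q),bx.round(1).tolist(),[on(c,u,.024)[:2].round(4).tolist() for u in bx])
a=cv2.imread("pics/w2.png")[110:215,100:265]; 
cv2.imwrite("pics/crop2.png",cv2.resize(a,None,fx=4.8,fy=4.8,interpolation=cv2.INTER_CUBIC))
```

```text
w1 fence 138.0 124.5 [[258.0, 312.0], [309.0, 312.0], [309.0, 317.0], [258.0, 317.0]] [[0.6034, 0.077], [0.6002, 0.1325], [0.6062, 0.1328], [0.6094, 0.077]]
w1 fence 138.0 1544.0 [[318.0, 295.0], [424.0, 295.0], [424.0, 317.0], [318.0, 317.0]] [[0.5797, 0.1413], [0.5732, 0.2554], [0.599, 0.2587], [0.6056, 0.1427]]
w1 fence 138.0 1834.5 [[251.8000030517578, 299.0], [414.70001220703125, 271.5], [417.6000061035156, 288.20001220703125], [254.60000610351562, 315.70001220703125]] [[0.5884, 0.0701], [0.5471, 0.2421], [0.5658, 0.2475], [0.6081, 0.0733]]
w1 stop 120.0 508.0 [[421.29998779296875, 222.39999389648438], [432.70001220703125, 221.60000610351562], [435.8999938964844, 271.8999938964844], [424.5, 272.6000061035156]] [[0.4937, 0.2424], [0.4923, 0.2539], [0.5462, 0.2645], [0.5477, 0.2526]]
w2 fence 148.0 1280.0 [[454.0, 260.0], [571.0, 260.0], [571.0, 279.0], [454.0, 279.0]] [[0.5807, 0.1333], [0.5739, 0.2561], [0.595, 0.261], [0.6019, 0.1365]]
w2 fence 148.0 1978.0 [[395.20001220703125, 263.1000061035156], [562.7999877929688, 239.60000610351562], [564.5999755859375, 252.3000030517578], [396.8999938964844, 275.70001220703125]] [[0.5875, 0.072], [0.5525, 0.2425], [0.5659, 0.2474], [0.6015, 0.0754]]
w2 stop 116.0 567.5 [[573.5, 235.89999389648438], [575.0999755859375, 181.6999969482422], [586.9000244140625, 182.0], [585.2999877929688, 236.3000030517578]] [[0.548, 0.2526], [0.493, 0.2413], [0.4927, 0.2531], [0.5477, 0.2648]]
```

View pics/crop2.png

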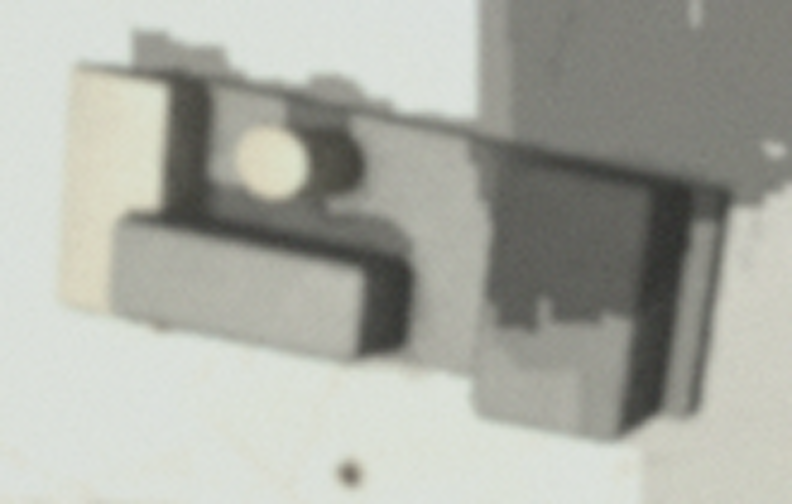

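Stop-head corners cast at z=24 mm agree across both views to about 1 mm, and the fence face lies 30.5 mm from the stop centre, so the jig yaw is about 11.6°. In the bracket crop, the tall-block top corners are near (655,185), (620,438) and (475,410). I need the same corners in view 1 for the height.

Run:
```python
from h import *
a=cv2.imread("pics/w1.png")[160:250,0:125]; 
cv2.imwrite("pics/crop3.png",cv2.resize(a,None,fx=6,fy=6,interpolation=cv2.INTER_CUBIC))
```

```text
(no output)
```

View pics/crop3.png

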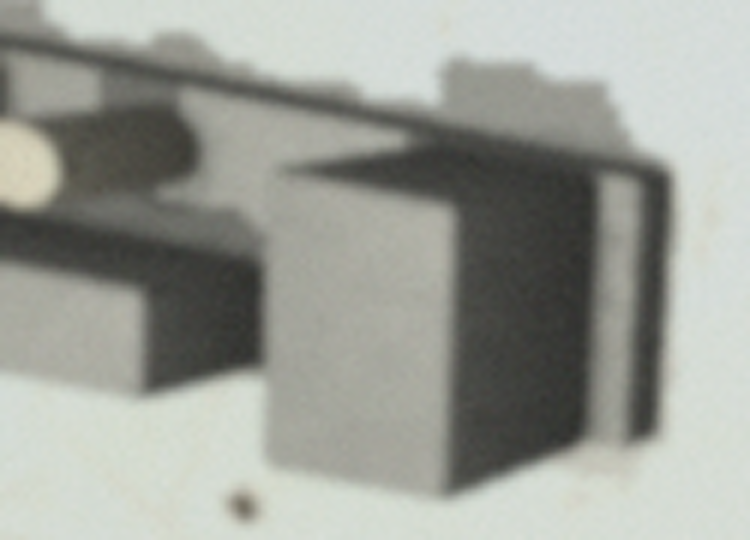

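In view 1 the tall-block top corners are at crop (457,205), (445,495), (268,465) and (280,170). I'll triangulate those.

Run:
```python
from h import *
import pickle
c1=pickle.load(open("w1.pkl","rb"))[0]; c2=pickle.load(open("w2.pkl","rb"))[0]
f1=lambda x,y:((x+.5)/6-.5,160+(y+.5)/6-.5); f2=lambda x,y:(100+(x+.5)/4.8-.5,110+(y+.5)/4.8-.5)
P1=dict(A=f1(457,205),B=f1(445,495),C=f1(268,465),D=f1(280,170),E=f1(640,172),F=f1(630,440))
P2=dict(A=f2(655,185),B=f2(620,438),C=f2(475,410),D=f2(492,148),E=f2(727,190),F=f2(692,413))
for k in P1:
    z=.012 if k in"EF" else .052
    print(k,tri(c1,P1[k],c2,P2[k]).round(4),on(c1,P1[k],z)[:2].round(4),on(c2,P2[k],z)[:2].round(4))
T=np.array([(on(c1,P1[k],.052)+on(c2,P2[k],.052))/2 for k in"ABCD"])[:,:2]
ex=(T[1]-T[0]+T[2]-T[3]); ey=(T[0]-T[3]+T[1]-T[2]); 
print("len",np.linalg.norm(ex)/2,np.linalg.norm(ey)/2,"ang",np.arctan2(ex[1],ex[0]),np.arctan2(-ey[0],ey[1]),"ctr",T.mean(0))
p,q=tool(); print(p,q.as_euler("xyz"))
```

```text
A [ 0.4792 -0.0876  0.0516] [ 0.4796 -0.0872] [ 0.4787 -0.0877]
B [ 0.5265 -0.0949  0.0514] [ 0.5262 -0.0945] [ 0.5265 -0.0947]
C [ 0.523  -0.1228  0.051 ] [ 0.5229 -0.1219] [ 0.5227 -0.1225]
D [ 0.4753 -0.1194  0.0452] [ 0.4757 -0.1135] [ 0.4737 -0.1177]
E [ 0.4795 -0.0822  0.012 ] [ 0.479  -0.0824] [ 0.4799 -0.0821]
F [ 0.5273 -0.0898  0.0102] [ 0.5268 -0.0887] [ 0.527  -0.0894]
len 0.04813413205997977 0.028174954557781816 ang -0.143404645017934 -0.14310276311828513 ctr [ 0.50075464 -0.10498195]
[ 0.53600195 -0.00519468  0.23872743] [ 3.14015075e+00  2.46933162e-05 -3.08466939e+00]
```

The heights check out: block top measured at 51.5 mm and slab top at about 11–12 mm. The tall block is centred at (0.5008,−0.1045) with the bracket yawed −0.145. I'll grip it along its y axis, with one finger in the gap.

```bash
python3 steer.py '[[0.42,0.015,-0.035,0.02,0,0,0.1],[0.42,0.03,-0.07,0.04,0,0,0.2],[0.42,0.0406,-0.0972,0.07,0,0,0.2],[0.42,0.0406,-0.0972,0.1,0,0,0.2],[0.42,0.0406,-0.0972,0.13,0,0,0.2],[0.42,0.0406,-0.0972,0.13,0,0,0.2],[0.42,0.0406,-0.0972,0.13,0,0,0.2]]' 30
python3 - <<'E'
from h import *
p,q=tool(); M=q.as_matrix(); yaw=np.arctan2(-M[0,1],M[1,1])
print(p,yaw,M.T@(np.array([.5008,-.1045,.018])-p))
cv2.imwrite("pics/w3.png",r.snapshot("wrist")[:,:,::-1])
E
```

```text
clock: 2.9
tool_pos: [0.5011, -0.1046, 0.109]
eef_rot: [0.071, 0.997, 0.001, -0.0]
contact_force: [0.2, -0.7, 0.9]
opening: 0.423
finger_force: 0.0
[ 0.50114388 -0.10455382  0.10904948] -0.14248547394982305 [ 2.94145576e-04 -8.62947959e-05  9.10496317e-02]
```

View pics/w3.png

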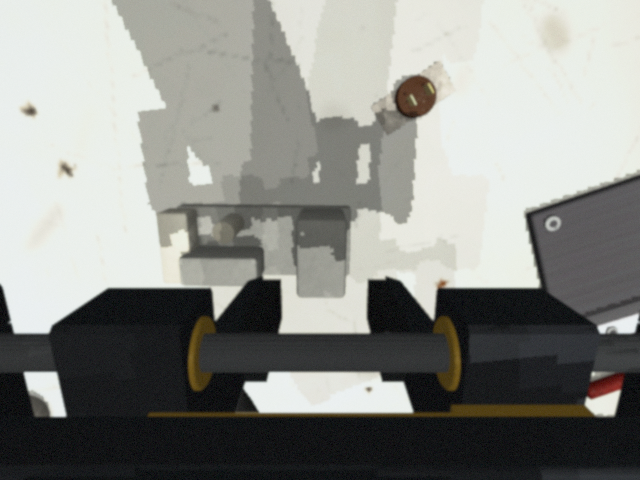

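The bracket is now square in the wrist view. Its block, centred near column 322, sits between the fingertips at 280 and 368, so I can descend and grip.

```bash
python3 steer.py '[[0.42,0,0,0.03,0,0,0],[0.42,0,0,0.05,0,0,0],[0.42,0,0,0.065,0,0,0],[0.42,0,0,0.08,0,0,0],[0.42,0,0,0.091,0,0,0],[0.42,0,0,0.091,0,0,0],[0.2,0,0,0.091,0,0,0],[0.2,0,0,0.091,0,0,0],[0.2,0,0,0.091,0,0,0]]' 45
python3 steer.py '[[0.2,0,0,0,0,0,0],[0.2,0,0,0,0,0,0],[0,0,0,0,0,0,0],[0,0,0,0,0,0,0],[0,0,0,0,0,0,0]]' 45
```

```text
clock: 3.85
tool_pos: [0.5015, -0.1066, 0.0185]
eef_rot: [0.073, 0.997, 0.0, 0.001]
contact_force: [0.4, 0.5, 3.0]
opening: 0.336
finger_force: 45.0
clock: 4.35
tool_pos: [0.5015, -0.1066, 0.0185]
eef_rot: [0.073, 0.997, 0.0, 0.001]
contact_force: [-1.1, 0.3, 6.5]
opening: 0.334
finger_force: 45.0
```

The bracket is gripped: the opening is 29.4 mm, matching the 30 mm block. Next I'll lift it 60 mm, carry it over the plate, and yaw it to 0.2025.

```bash
python3 steer.py '[[0,0,0,-0.02,0,0,0],[0,0,0,-0.045,0,0,0],[0,0.001,0.02,-0.06,0,0,-0.03],[0,0.003,0.055,-0.06,0,0,-0.08],[0,0.006,0.1,-0.06,0,0,-0.13],[0,0.009,0.145,-0.06,0,0,-0.18],[0,0.011,0.19,-0.06,0,0,-0.23],[0,0.014,0.235,-0.06,0,0,-0.28],[0,0.016,0.28,-0.06,0,0,-0.33],[0,0.0174,0.305,-0.06,0,0,-0.3485]]'
python3 steer.py '[[0,-0.003,0.01,0,0,0,0],[0,-0.003,0.01,0,0,0,0],[0,-0.003,0.01,0,0,0,0]]'
cat > where.py <<'E'
from h import *
a=.2025; S=np.array([.5206,.2472]); X=np.array([np.cos(a),np.sin(a)]); Y=np.array([-X[1],X[0]])
p,q=tool(); M=q.as_matrix(); yaw=np.arctan2(-M[0,1],M[1,1]); s=r.get_state(); f=s["contact_force"]
d=p[:2]-S
print("t",s["clock"],"block jig xy mm",(d@X*1e3).round(2),(d@Y*1e3+60).round(2),"nose",(d@Y*1e3+79).round(2),"z",p[2].round(4),"yaw",yaw.round(4),"F jig",(f[:2]@X).round(2),(f[:2]@Y).round(2),f[2].round(2),"m",s["moment"].round(2),"grip",s["finger_force"],"tilt",M[2,:2].round(4))
E
python3 where.py
```

```text
clock: 5.35
tool_pos: [0.5277, 0.2032, 0.0781]
eef_rot: [-0.104, 0.995, 0.002, 0.001]
contact_force: [0.2, 1.0, -1.2]
opening: 0.339
finger_force: 45.0
clock: 5.65
tool_pos: [0.5287, 0.2053, 0.0775]
eef_rot: [-0.1, 0.995, -0.001, -0.001]
contact_force: [-0.8, -1.3, -0.7]
opening: 0.336
finger_force: 45.0
t 5.65 block jig xy mm -0.44 17.35 nose 36.35 z 0.0775 yaw 0.2003 F jig -1.04 -1.08 -0.68 m [0.06 0.02 0.04] grip 44.980210941284895 tilt [ 0.0014 -0.0025]
```

The bracket is over the plate, 5 mm off the fence, with its nose 24 mm short of the stop. I'll lower it.

```bash
python3 steer.py '[[0,0,0,0.02,0,0,-0.002],[0,0,0,0.035,0,0,-0.002],[0,0,0,0.043,0,0,-0.002],[0,0,0,0.046,0,0,-0.002],[0,0,0,0.046,0,0,-0.002]]'; python3 where.py
python3 - <<'E'
from h import *
im=r.snapshot("wrist")[:,:,::-1]
cv2.imwrite("pics/w4.png",im)
E
```

```text
clock: 6.15
tool_pos: [0.5287, 0.2075, 0.0313]
eef_rot: [-0.102, 0.995, -0.0, -0.0]
contact_force: [-0.1, 0.2, -0.0]
opening: 0.337
finger_force: 45.0
t 6.15 block jig xy mm -0.02 19.52 nose 38.52 z 0.0313 yaw 0.2042 F jig -0.06 0.23 -0.03 m [ 0.09 -0.01  0.01] grip 44.98024050146341 tilt [ 0.0009 -0.0004]
```

View pics/w4.png

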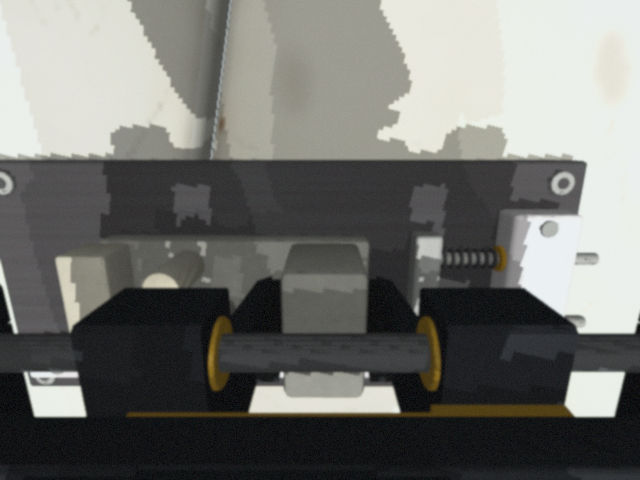

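The bracket's slab edge (105–368, row 238) is parallel to the plate edge (row 160), and its nose at column 368 faces the stop head at 415. I'll touch down on the plate and then move sideways to the fence (tool −x is jig +x).

```bash
python3 steer.py '[[0,0,0,0.001,0,0,0],[0,0,0,0.002,0,0,0],[0,0,0,0.003,0,0,0],[0,0,0,0.003,0,0,0]]'|sed -n 4p; python3 where.py
python3 steer.py '[[0,0,0,0.0005,0,0,0],[0,-0.001,0,0.0005,0,0,0],[0,-0.002,0,0.0005,0,0,0],[0,-0.003,0,0.0005,0,0,0],[0,-0.003,0,0.0005,0,0,0],[0,-0.003,0,0.0005,0,0,0]]'|sed -n 4p; python3 where.py
```

```text
contact_force: [0.8, 0.7, -1.6]
t 6.6 block jig xy mm 0.3 20.08 nose 39.08 z 0.0288 yaw 0.2048 F jig 0.88 0.53 -1.57 m [ 0.03  0.04 -0.01] grip 44.980325382202864 tilt [-0.0001  0.0001]
contact_force: [-2.7, -0.3, 5.4]
t 7.2 block jig xy mm 2.6 20.01 nose 39.01 z 0.0286 yaw 0.2048 F jig -2.75 0.27 5.38 m [-0.06  0.54 -0.  ] grip 44.98185748234391 tilt [ 0.001  -0.0003]
```

```bash
python3 steer.py '[[0,-0.001,0,0,0,0,0],[0,-0.0015,0,0,0,0,0],[0,-0.0015,0,0,0,0,0]]'>/dev/null; python3 where.py
python3 steer.py '[[0,-0.001,0,0,0,0,0],[0,-0.0015,0,0,0,0,0],[0,-0.0015,0,0,0,0,0]]'>/dev/null; python3 where.py
python3 steer.py '[[0,-0.0005,0,0,0,0,0],[0,-0.001,0,0,0,0,0],[0,-0.001,0,0,0,0,0]]'>/dev/null; python3 where.py
```

```text
t 7.5 block jig xy mm 3.96 19.94 nose 38.94 z 0.0286 yaw 0.2048 F jig -3.04 -0.79 5.64 m [-0.09  0.56  0.02] grip 44.98209686949849 tilt [ 0.0013 -0.0005]
t 7.8 block jig xy mm 5.52 19.94 nose 38.94 z 0.0286 yaw 0.2048 F jig -2.43 -0.12 5.68 m [-0.05  0.62  0.01] grip 44.98212140053511 tilt [ 0.0012 -0.0004]
t 8.1 block jig xy mm 6.03 19.89 nose 38.89 z 0.0286 yaw 0.205 F jig -4.72 -0.97 6.19 m [-0.1   0.75 -0.04] grip 44.980289842933416 tilt [ 0.0021 -0.0007]
```

```bash
python3 steer.py '[[0,-0.0005,0,0,0,0,0],[0,-0.001,0,0,0,0,0],[0,-0.001,0,0,0,0,0],[0,-0.001,0,0,0,0,0]]'>/dev/null; python3 where.py
```

```text
t 8.5 block jig xy mm 6.04 19.86 nose 38.86 z 0.0286 yaw 0.2052 F jig -6.34 0.03 9.71 m [-0.15  1.15  0.02] grip 44.980422388762236 tilt [ 0.0038 -0.0011]
```

The fence is met at x≈6.0 mm, and 3–4 N of extra force builds up there. I'll check flushness by comparing the slab edge direction with the plate edge in the wrist image.

```bash
cat > flush.py <<'E'
from h import *
import sys
c=r.camera_params("wrist"); im=r.snapshot("wrist")[:,:,::-1]; cv2.imwrite(sys.argv[1],im); g=cv2.GaussianBlur(cv2.cvtColor(im,cv2.COLOR_BGR2GRAY).astype(np.float32),(5,5),0)
gy=np.diff(g,axis=0)
def edge(u0,u1,v0,v1,sign,z):
    us=np.arange(u0,u1); P=[]
    for u in us:
        k=np.clip(sign*gy[v0:v1,u],0,None)
        if k.max()>5:
            j=k.argmax(); w=k[max(j-2,0):j+3]; P.append((u,v0+max(j-2,0)+(w*np.arange(len(w))).sum()/w.sum()+.5))
    P=np.float32(P); W=np.array([on(c,p,z)[:2] for p in P])
    vx,vy,x0,y0=cv2.fitLine(W.astype(np.float32),cv2.DIST_HUBER,0,.0005,.0001).ravel()
    res=np.abs((W-[x0,y0])@[-vy,vx]); print("edge n",len(P),"px",P[0],P[-1],"yaw",np.arctan2(-vx*np.sign(vy),abs(vy)).round(4),"med res mm",(np.median(res)*1e3).round(2)); return x0,y0
edge(20,560,130,185,-1,.010)
v=[int(x) for x in sys.argv[2:6]]
edge(*v,1,.022)
E
python3 flush.py pics/w5.png 110 360 212 250; python3 where.py
python3 - <<'E'
import cv2
a=cv2.imread("pics/w5.png")[130:300]
cv2.imwrite("pics/w5c.png",cv2.resize(a,None,fx=1.25,fy=1.25))
E
```

```text
edge n 540 px [ 20.     145.3495] [559.      147.02019] yaw 0.2038 med res mm 0.11
edge n 239 px [110.      236.62958] [359.      241.39378] yaw 0.1941 med res mm 0.7
t 8.55 block jig xy mm 6.05 19.86 nose 38.86 z 0.0286 yaw 0.2052 F jig -6.43 -0.03 7.89 m [-0.09  1.1   0.03] grip 44.98056085780263 tilt [ 0.0038 -0.001 ]
```

View pics/w5c.png

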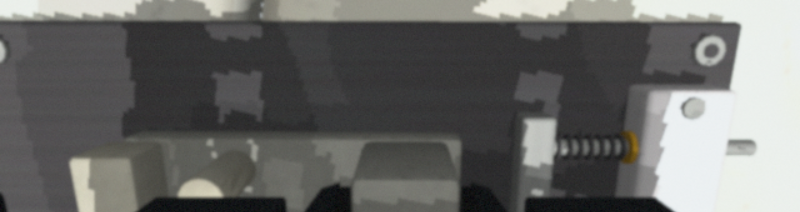

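The crop shows the slab's near edge at about row 236 in the full image (columns 110–365). My search window caught other edges, so I'll narrow it.

```bash
sed -i 's/k.max()>5/k.max()>3/' flush.py; python3 flush.py pics/w6.png 112 360 229 241 ; python3 flush.py pics/w7.png 112 240 229 241; python3 flush.py pics/w8.png 240 362 229 241
```

```text
edge n 540 px [ 20.      145.35664] [559.      147.06458] yaw 0.2048 med res mm 0.09
edge n 248 px [112.     235.5884] [359.    239.677] yaw 0.1967 med res mm 0.56
edge n 540 px [ 20.      145.38881] [559.      147.06357] yaw 0.2038 med res mm 0.11
edge n 128 px [112.      235.53189] [239.     234.8295] yaw 0.2232 med res mm 0.62
edge n 540 px [ 20.      145.36542] [559.     147.0253] yaw 0.2048 med res mm 0.1
edge n 122 px [240.      235.46857] [361.      239.71364] yaw 0.2296 med res mm 0.51
```

Run:
```python
from h import *
c=r.camera_params("wrist"); g=cv2.GaussianBlur(cv2.imread("pics/w8.png",0).astype(np.float32),(5,5),0)
for u in range(112,366,11):
    col=g[226:246,u]; print(u,col[::2].astype(int).tolist())
```

```text
112 [48, 49, 50, 51, 54, 64, 72, 81, 86, 82]
123 [48, 50, 51, 49, 54, 65, 74, 85, 90, 83]
134 [49, 50, 50, 52, 58, 65, 73, 84, 96, 97]
145 [48, 50, 51, 49, 53, 63, 72, 81, 89, 91]
156 [42, 42, 43, 46, 53, 64, 72, 80, 89, 94]
167 [43, 44, 45, 45, 52, 63, 72, 95, 129, 141]
178 [66, 56, 47, 45, 52, 62, 70, 79, 88, 91]
189 [45, 44, 45, 45, 51, 63, 71, 80, 89, 93]
200 [44, 44, 44, 45, 51, 62, 71, 93, 126, 129]
211 [45, 45, 45, 44, 51, 63, 71, 78, 88, 92]
222 [50, 46, 46, 46, 52, 64, 72, 80, 90, 94]
233 [52, 51, 48, 46, 50, 63, 71, 78, 88, 93]
244 [50, 46, 45, 45, 50, 62, 72, 80, 89, 94]
255 [55, 54, 53, 52, 56, 66, 77, 89, 106, 115]
266 [56, 55, 55, 55, 57, 66, 77, 90, 108, 117]
277 [55, 55, 56, 54, 58, 66, 75, 88, 106, 117]
288 [55, 54, 55, 56, 58, 66, 77, 89, 105, 115]
299 [55, 55, 55, 54, 57, 65, 76, 85, 89, 74]
310 [54, 55, 56, 56, 57, 67, 77, 87, 88, 73]
321 [55, 54, 55, 54, 57, 65, 76, 85, 86, 72]
332 [54, 53, 54, 53, 55, 64, 74, 83, 86, 73]
343 [53, 54, 55, 54, 56, 64, 73, 81, 85, 72]
354 [54, 53, 53, 54, 55, 62, 73, 85, 96, 85]
365 [53, 52, 52, 52, 53, 58, 67, 78, 98, 113]
```

The slab's side-face onset stays at row 234 from column 112 to 354, so it's parallel to the plate edge within about 2 mrad, i.e. flush. I'll ease the down and side pressure a little and slide along the fence to the stop (tool +y).

```bash
python3 steer.py '[[0,0.0003,0.002,-0.0002,0,0,0],[0,0.0003,0.004,-0.0002,0,0,0],[0,0.0003,0.006,-0.0002,0,0,0],[0,0.0003,0.008,-0.0002,0,0,0],[0,0.0003,0.01,-0.0002,0,0,0],[0,0.0003,0.012,-0.0002,0,0,0],[0,0.0003,0.014,-0.0002,0,0,0],[0,0.0003,0.016,-0.0002,0,0,0],[0,0.0003,0.017,-0.0002,0,0,0],[0,0.0003,0.017,-0.0002,0,0,0]]'>/dev/null; python3 where.py
for i in 1 ; do python3 steer.py '[[0,0,0.001,0,0,0,0],[0,0,0.002,0,0,0,0],[0,0,0.003,0,0,0,0],[0,0,0.003,0,0,0,0]]'>/dev/null; python3 where.py; done
```

```text
t 9.7 block jig xy mm 5.96 31.83 nose 50.83 z 0.0287 yaw 0.2015 F jig -5.28 -7.02 10.47 m [-1.62  0.53 -0.05] grip 44.98703280463815 tilt [ 0.0047 -0.0078]
t 10.1 block jig xy mm 5.95 34.71 nose 53.71 z 0.0287 yaw 0.2014 F jig -4.54 -8.03 9.72 m [-1.71  0.52 -0.1 ] grip 44.98848309740424 tilt [ 0.0047 -0.008 ]
```

```bash
python3 steer.py '[[0,0,0.001,0,0,0,0],[0,0,0.002,0,0,0,0],[0,0,0.003,0,0,0,0],[0,0,0.003,0,0,0,0]]'>/dev/null; python3 where.py;python3 steer.py '[[0,0,0.001,0,0,0,0],[0,0,0.002,0,0,0,0],[0,0,0.003,0,0,0,0],[0,0,0.003,0,0,0,0]]'>/dev/null; python3 where.py
```

```text
t 10.5 block jig xy mm 5.99 37.76 nose 56.76 z 0.0287 yaw 0.2014 F jig -5.04 -6.8 9.06 m [-1.7   0.52 -0.05] grip 44.9900246411562 tilt [ 0.0046 -0.0079]
t 10.9 block jig xy mm 6.02 40.56 nose 59.56 z 0.0287 yaw 0.2013 F jig -4.64 -8.59 9.65 m [-1.75  0.53 -0.13] grip 44.98981526121497 tilt [ 0.0046 -0.0082]
```

Friction on the plate is about 7–8 N and pitches the tool 8 mrad nose-down. I'll unload the vertical force and level the tool while holding y.

```bash
python3 steer.py '[[0,0,0,-0.0003,-0.004,-0.002,0],[0,0,0,-0.0006,-0.008,-0.004,0],[0,0,0,-0.0006,-0.008,-0.004,0],[0,0,0,-0.0006,-0.008,-0.004,0]]'>/dev/null; python3 where.py
```

```text
t 11.3 block jig xy mm 6.02 41.83 nose 60.83 z 0.0286 yaw 0.2024 F jig -3.35 -4.9 4.09 m [-1.34  0.35 -0.03] grip 44.99209312722087 tilt [0.0006 0.0017]
```

```bash
python3 steer.py '[[0,0,0.001,0,-0.001,0,0],[0,0,0.002,0,-0.002,0,0],[0,0,0.003,0,-0.003,0,0],[0,0,0.004,0,-0.004,0,0],[0,0,0.005,0,-0.004,0,0],[0,0,0.005,0,-0.004,0,0]]'>/dev/null; python3 where.py;python3 steer.py '[[0,0,0.001,0,-0.001,0,0],[0,0,0.002,0,-0.002,0,0],[0,0,0.003,0,-0.003,0,0],[0,0,0.004,0,-0.003,0,0],[0,0,0.004,0,-0.003,0,0]]'>/dev/null; python3 where.py
```

```text
t 11.9 block jig xy mm 6.04 44.91 nose 63.91 z 0.0286 yaw 0.2015 F jig -2.59 -8.15 4.3 m [-2.03  0.13  0.07] grip 45.00283928588033 tilt [0.001  0.0029]
t 12.4 block jig xy mm 6.01 47.36 nose 66.36 z 0.0286 yaw 0.2008 F jig -2.98 -9.95 5.09 m [-2.62 -0.01  0.06] grip 45.01657510176301 tilt [0.0015 0.0037]
```

```bash
python3 steer.py '[[0,0,0.001,0,0,0,-0.001],[0,0,0.002,0,0,0,-0.003],[0,0,0.003,0,0,0,-0.003],[0,0,0.004,0,0,0,-0.003],[0,0,0.005,0,0,0,-0.003],[0,0,0.006,0,0,0,-0.003],[0,0,0.006,0,0,0,-0.003]]'>/dev/null; python3 where.py
python3 - <<'E'
from h import *
im=r.snapshot("wrist")[:,:,::-1]
cv2.imwrite("pics/w9.png",im)
for n in("w8","w9"):
    g=cv2.imread(f"pics/{n}.png",0); print([ (v,g[v,360:520:4].tolist()) for v in (245,)])
cv2.imwrite("pics/w9c.png",cv2.resize(im[130:300,100:600],None,fx=1.5,fy=1.5))
E
```

```text
t 13.1 block jig xy mm 6.04 50.92 nose 69.92 z 0.0286 yaw 0.2023 F jig -2.14 -13.95 4.7 m [-3.1  -0.19  0.14] grip 44.98612096533179 tilt [0.0021 0.0005]
[(245, [118, 115, 92, 54, 54, 52, 54, 56, 55, 54, 55, 53, 46, 58, 78, 187, 196, 193, 190, 194, 185, 140, 86, 108, 57, 101, 46, 104, 47, 106, 53, 95, 63, 73, 77, 58, 65, 103, 106, 150])]
[(245, [118, 117, 83, 109, 119, 115, 118, 120, 118, 102, 60, 103, 66, 100, 80, 128, 117, 108, 84, 150, 131, 233, 239, 238, 239, 210, 172, 171, 170, 170, 169, 166, 168, 169, 166, 168, 162, 144, 108, 104])]
```

View pics/w9c.png

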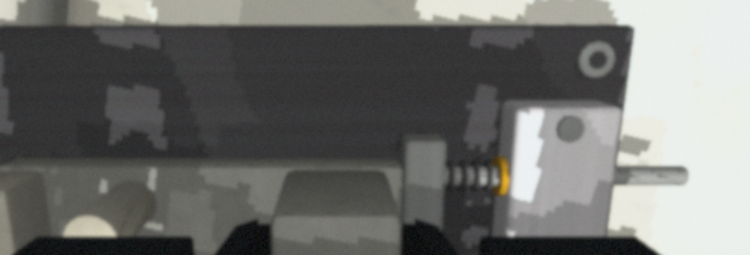

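The bracket's nose is in contact with the stop head (column 368), which has moved toward the guide block, and the springs are visibly shortened. I'll work out the head's back edge and how flush the slab is.

Run:
```python
from h import *
a=.2045; S=np.array([.5206,.2472]); X=np.array([np.cos(a),np.sin(a)]); Y=np.array([-X[1],X[0]])
c=r.camera_params("wrist"); g=cv2.GaussianBlur(cv2.imread("pics/w9.png",0).astype(np.float32),(3,3),0)
for v in (226,228,230,234): print(v,g[v,360:410:2].astype(int).tolist())
for n,u in (("head back",(396.7,228)),("head front",(370,228))):
    d=on(c,u,.024)[:2]-S; print(n,(d@X*1e3).round(1),(d@Y*1e3+60).round(1))
for u in range(110,366,20): print(u,g[228:246:2,u].astype(int).tolist())
```

```text
226 [50, 50, 46, 44, 55, 75, 98, 109, 111, 112, 111, 111, 109, 111, 114, 115, 113, 110, 94, 65, 54, 52, 52, 53, 52]
228 [50, 50, 45, 47, 58, 78, 103, 114, 117, 116, 116, 115, 116, 117, 119, 118, 117, 114, 99, 65, 53, 53, 52, 53, 52]
230 [51, 50, 46, 49, 57, 78, 104, 114, 116, 117, 116, 116, 117, 117, 119, 120, 117, 113, 96, 64, 53, 51, 52, 52, 52]
234 [54, 54, 52, 51, 58, 82, 105, 115, 116, 116, 116, 116, 116, 117, 120, 120, 118, 113, 96, 64, 52, 51, 53, 53, 53]
head back -25.0 82.2
head front -25.0 70.8
110 [52, 51, 51, 52, 61, 68, 78, 86, 82]
130 [51, 51, 52, 54, 64, 72, 80, 89, 91]
150 [51, 51, 52, 53, 64, 71, 79, 87, 91]
170 [43, 45, 45, 51, 62, 71, 77, 88, 92]
190 [44, 44, 44, 48, 63, 72, 80, 89, 94]
210 [64, 52, 45, 49, 63, 70, 77, 88, 92]
230 [48, 46, 45, 49, 61, 71, 78, 88, 94]
250 [55, 54, 55, 58, 66, 74, 85, 106, 117]
270 [54, 53, 53, 56, 64, 76, 85, 106, 119]
290 [53, 54, 54, 56, 66, 74, 83, 105, 110]
310 [53, 53, 53, 54, 66, 76, 84, 88, 72]
330 [52, 53, 53, 55, 64, 75, 84, 88, 70]
350 [50, 52, 53, 54, 62, 73, 84, 91, 74]
```

The stop is pressed in by about 10.2 mm (head back edge at 82.2 against 72 at rest), and the slab is still parallel. I'll hold for 4 s.

```bash
H='[[0,0,0,0,0,0,0],[0,0,0,0,0,0,0],[0,0,0,0,0,0,0],[0,0,0,0,0,0,0],[0,0,0,0,0,0,0],[0,0,0,0,0,0,0],[0,0,0,0,0,0,0],[0,0,0,0,0,0,0],[0,0,0,0,0,0,0],[0,0,0,0,0,0,0]]'; python3 steer.py '[[0,0,0,0,0,0,0],[0,0,0,0,0,0,0],[0,0,0,0,0,0,0],[0,0,0,0,0,0,0],[0,0,0,0,0,0,0],[0,0,0,0,0,0,0],[0,0,0,0,0,0,0],[0,0,0,0,0,0,0],[0,0,0,0,0,0,0],[0,0,0,0,0,0,0]]' >/dev/null; python3 where.py
python3 steer.py '[[0,0,0,0,0,0,0],[0,0,0,0,0,0,0],[0,0,0,0,0,0,0],[0,0,0,0,0,0,0],[0,0,0,0,0,0,0],[0,0,0,0,0,0,0],[0,0,0,0,0,0,0],[0,0,0,0,0,0,0],[0,0,0,0,0,0,0],[0,0,0,0,0,0,0]]' >/dev/null
python3 steer.py '[[0,0,0,0,0,0,0],[0,0,0,0,0,0,0],[0,0,0,0,0,0,0],[0,0,0,0,0,0,0],[0,0,0,0,0,0,0],[0,0,0,0,0,0,0],[0,0,0,0,0,0,0],[0,0,0,0,0,0,0],[0,0,0,0,0,0,0],[0,0,0,0,0,0,0]]' >/dev/null; python3 where.py
python3 steer.py '[[0,0,0,0,0,0,0],[0,0,0,0,0,0,0],[0,0,0,0,0,0,0],[0,0,0,0,0,0,0],[0,0,0,0,0,0,0],[0,0,0,0,0,0,0],[0,0,0,0,0,0,0],[0,0,0,0,0,0,0],[0,0,0,0,0,0,0],[0,0,0,0,0,0,0]]' >/dev/null; python3 where.py
python3 - <<'E'
from h import *
g=cv2.GaussianBlur(cv2.cvtColor(r.snapshot("wrist"),cv2.COLOR_RGB2GRAY).astype(np.float32),(3,3),0); print(g[230,360:410:2].astype(int).tolist())
E
```

```text
t 14.15 block jig xy mm 6.02 50.93 nose 69.93 z 0.0286 yaw 0.2023 F jig -2.96 -13.71 5.67 m [-3.12 -0.14  0.13] grip 44.98649088665843 tilt [0.0021 0.0005]
t 16.15 block jig xy mm 6.03 50.91 nose 69.91 z 0.0286 yaw 0.2022 F jig -1.73 -14.48 5.47 m [-3.12 -0.22  0.07] grip 44.986454509198666 tilt [0.002  0.0005]
t 17.15 block jig xy mm 6.05 50.89 nose 69.89 z 0.0286 yaw 0.2022 F jig -2.75 -13.65 5.15 m [-3.12 -0.18  0.15] grip 44.986491557210684 tilt [0.002  0.0005]
[52, 51, 47, 49, 57, 80, 104, 115, 117, 117, 116, 117, 117, 117, 119, 121, 119, 114, 99, 64, 53, 52, 52, 53, 52]
```

The push held steady for 4 s with no change in the stop's position, so I'm handing in.

```bash
python3 -c "
from plant import r
print(r.finish_job())"
```

```text
the job is handed in; nothing more can be done
None
```

The bracket lies flat on the plate, flush along the fence with its tall-block end against the stop; I held the stop pressed in about 10 mm (roughly 10 N) for over 4 s and handed the job in at about 17 s with the gripper still holding it there.

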